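Straightedge out through the chest's opening

ROBOT

A 7-joint arm with a two-finger parallel gripper is mounted at the origin on the work surface. World frame = base frame: x ahead of the robot, y to its left, z up, the work surface at z = 0. Lengths are in m, angles in rad, forces in N, time in s.
With the tool pointing down it reaches from about 0.4 to 0.85 m from the base axis. Payload 10.4 kg.
Tool frame: the origin (TCP) lies between the finger pads; the fingertips stand 22 mm ahead of it and the grasp point (between the pads) lies 3 mm ahead of it; z points along the fingers, y is the line along which they close (so a half turn about z gives the same grasp; the last joint's range is limited). The gripper opens to 85 mm and grips with 20 to 120 N. Pads are 22 mm wide; open, the fingers measure 114 mm over their backs; the gripper's body (76 mm by 85 mm) begins 54 mm behind the grasp point. The pads swing forward as they close: fully open they stand 13 mm farther back than shut.
Start: joints at [1.234, 0.332, -0.065, 1.46, 0.022, 1.35, -0.088], TCP at [0.193, -0.594, 0.253] pointing down, gripper open.
Joint ranges: [-2.6, 2.6], [-0.5, 2.12], [-1.47, 1.34], [0.16, 2.42], [-1.27, 4.41], [0.06, 2.06], [-2.6, 2.6]. Speed limits (rad/s): [2.22, 2.22, 2.79, 2.79, 3.14, 3.14, 3.14].

INTERFACE

Orientations are given as a unit quaternion [x, y, z, w].
In Python, from workcell import manip, camera, ticket, boxes_of, outline_of gives the robot as it stands.
- The arm moves only by the tool carry_out, never from a script. Its argument "deltas" is a list of rows, each a list of 5 numbers: the shift along the tool's x, y, z as a fraction of full scale, then the turn about the tool's z as a fraction of full scale, then the opening, from -1 (shut) to 1 (fully open), so that 0 is half open. In form: [[tx, ty, tz, spin, gripper], ...]. A call has 1 to 20 rows; each row is the pose to reach, as a shift and turn from the pose commanded when the call began, along the tool's axes at that moment; what a row does not reach only later rows make up. Full scale, the value 1, is 150 mm for a shift and 30 degrees for a turn. A row lasts 1/8 s, in which the tool goes at most 62.5 mm and 10.7 degrees, less where a joint would pass 70% of its speed; a pose out of reach is approached as far as the arm can. A call with a number of a shift or a turn outside -1 to 1 is refused whole. A call with a gripper value outside its range is refused whole. The fingers move at their own pace and stop on an object; "force" is the grip in N (left out, the last holds). Time passes only in rows, so rows that repeat a pose let the fingers close. It gives the time, the measured TCP pose, the force, the opening and the grip force at its end, in the units of the state.
- manip.get_obs(): the state, without advancing time (a new reading comes with each control period).
- camera(name): name is "scene" or "top" or "wrist"; returns a dict with "img" (384x512x3 uint8, red, green, blue), "depth" (384x512 float32, m along the optical axis (not along the pixel's ray), 0 where there is no reading), "vertical_fov" (degrees; the focal length in pixels is half the picture's height over the tangent of half this angle, whatever the lens; pixels are square), "cx", "cy" (the principal point, pixels), "R" (3x3) and "t" (3): a world point X has camera coordinates R X + t. Camera axes: x right, y down, z forward; pixel columns grow to the right and rows downward; lengths in m; the calibration is good to about 2 mm. A picture is of the moment at which its call begins.
- ticket.hand_in(): hands the job in; it is judged then, once.
Trained networks look in a picture, given as the dict that the camera call returned (one of the last four; its "shot" number tells which), for a name from the list of things; names that differ only in an ending like _2 or _b are one class to them, and where a whole thing is asked for, a point or a joint stands for the part that bears it (a point fixed in the world has none). Each returns a list of dicts, best first, with "conf" (0 to 1); they miss things now and then, are a little off and sometimes report something else, mostly with a low value. They report only what shows in the picture. A call takes as long as a camera call.
- boxes_of(query, picture): "position" ([x, y, z] in m, in world coordinates, good to about 4 mm: the middle of the surface that is visible of it).
- outline_of(query, picture): "region" (384x512 bool, what is visible of it).
The state is a dict: "clock": time; "joint_pos": joint angles; "joint_velocities": joint speeds; "tau": joint torques, N m; "position": TCP position; "ee_rot": TCP orientation; "ft_force": force on the tool from outside, world axes, zero at the start; "torque": the same for the moment, N m; "grip_width": opening from 0.0 (shut) to 1.0 (fully open); "grasp_force": force on a finger pad.
Only numpy, scipy, OpenCV 4.12 (cv2) and the standard library are available. Lean on these libraries where they do the work, as an engineer would, in place of code of your own. Each camera call takes 0.05 s, during which the arm holds its last target. There are 200 camera calls.

TASK

Take the long yellow straightedge out of the plywood chest through the opening in its top: it is longer than the opening, so slide it endwise into the long pocket, tilt it and draw it out slantwise without forcing it against the chest. Finish while still holding it in the gripper, level and still, a hand's breadth above the top of the chest and over it, touching nothing else. Leave everything else on the table where it is.

Things in the scene. Friction and masses are not known exactly. Their poses are not given: they have to be found in the camera images.
- opening (a point): Centre of the rectangular opening in the fixed chest's top, at top-face level, 78 mm above the table. Opening: 200 mm along x, 170 mm along y; z up. Top plate 6 mm thick (underside 72 mm above the table). Under it the hollow goes on 85 mm past the opening's -x edge (short pocket) and 125 mm past its +x edge (long pocket); it is 190 mm wide.
- bar_center (a point): Centre (half-way up) of the loose yellow straightedge, a rigid bar 300 mm long (x), 24 mm wide (y), 22 mm high (z), about 110 g, steel strip on top. It starts level on the chest's two runners, roughly along the opening's x (within 0.1 rad), both ends hidden under the top plate: longer than the opening in any level direction.
- bar_end_neg (a point): Middle of the straightedge's end face at its own -x end, 150 mm from the centre.
- bar_end_pos (a point): Middle of the straightedge's end face at its own +x end, 150 mm from the centre.
- straightedge: The straightedge again, origin at the centre of its underside, same axes.
- chest: The plywood chest, fixed; origin on the table straight below the opening's centre, same axes. Spans x -193 to +233, y -103 to +103 mm, 78 mm high. Inner floor 6 mm above the table. Two runners across it at x = -85 and +85 mm, 12 mm wide, tops 36 mm above the table.
- tube_tall: Bystander: corrugated cardboard cup, 60 mm across, 110 mm tall; origin at its underside's centre.
- tube_short: Bystander: corrugated cardboard cup, 60 mm across, 85 mm tall; origin at its underside's centre.
- paint_bowl: Bystander: empty pink bowl, 110 mm across, 50 mm high; origin at its underside's centre.
- paint_jar: Bystander: blue paint jar with white cap, 60 mm across, 80 mm tall; origin at its underside's centre.

How it is judged:
On the way:
1. one end of the straightedge has come up out of the opening while the other is still below the chest's top (((z of bar_end_neg in the frame of opening above 0 m and z of bar_end_pos in the frame of opening below 0 m) or (z of bar_end_pos in the frame of opening above 0 m and z of bar_end_neg in the frame of opening below 0 m))), for 0.1 s.
At the end, for the whole second after the job is handed in: The straightedge is held by the fingers, level within 0.3 rad (17 degrees), both its ends at least 50 mm above the chest's top face, its centre within 200 mm sideways of the opening's centre, still (under 30 mm/s, 0.2 rad/s), touching neither the chest nor any bystander (z of each of bar_end_neg, bar_end_pos in the frame of opening above 0.05 m and horizontal distance between bar_center and opening below 0.2 m and angle between bar_center's own x axis and vertical between 1.27 and 1.87 rad and contact force between straightedge and the fingers above 1 N and contact force between straightedge and chest below 0.2 N and contact force between straightedge and tube_tall below 0.2 N and contact force between straightedge and tube_short below 0.2 N and contact force between straightedge and paint_bowl below 0.2 N and contact force between straightedge and paint_jar below 0.2 N and linear speed of straightedge below 0.03 m/s and angular speed of straightedge below 0.2 rad/s); the arm keeps its last pose, push and grip.
It fails at once if the straightedge is forced against the chest (over 40 N) (contact force between straightedge and chest above 40 N).
It fails at once if a bystander is moved by more than 30 mm (distance of any of tube_tall, tube_short, paint_bowl, paint_jar from where it was at the start of the episode above 0.03 m).
It also fails if it takes over 40 s, if anything falls off the work surface, if the arm or the gripper's body presses on something with over 40 N, if the wrist force passes 120 N, or if a joint passes its speed limit or range.

## Working session

There is one attempt and no reset: what is moved stays moved. The work goes in short steps, Python scripts to look and compute and a tool call to move; the robot and the scene stay as the last step left them, time stands still between calls to the robot, and variables do not carry over. Pictures are saved under pics/ and viewed, at most 10 in all, crops included, and the job is handed in when it is done.

Besides the shell and the picture viewer there is one more tool, called after "Request:" as a command line: name --pt "numbers of a row" for each row, then --argument value for the rest. carry_out: Moves the arm, as the interface text tells. Its arguments: {"type":"object","properties":{"deltas":{"type":"array","items":{"type":"array","items":{"type":"number"}}},"force":{"type":"number"}},"required":["deltas"]}

```bash
mkdir -p pics; cat > h.py <<'E'
import numpy as np,cv2
from workcell import manip,camera,ticket,boxes_of,outline_of
def cloud(p):
    h,w=p['depth'].shape; f=h/2/np.tan(np.radians(p['vertical_fov'])/2)
    v,u=np.mgrid[:h,:w]; d=p['depth']
    c=np.stack([(u-p['cx'])/f*d,(v-p['cy'])/f*d,d],-1)
    return (c-p['t'])@p['R']
def save(p,n): cv2.imwrite('pics/'+n+'.png',cv2.cvtColor(p['img'],cv2.COLOR_RGB2BGR))
E
python3 - <<'E'
from h import *
ps=[camera(n) for n in('top','scene')]
cv2.imwrite('pics/a.png',cv2.resize(cv2.cvtColor(np.hstack([p['img'] for p in ps]),cv2.COLOR_RGB2BGR),(800,300)))
for p in ps:
  print(p['shot'],'cam at',-p['R'].T@p['t'])
  for q in['opening','straightedge','bar_end_neg','bar_end_pos','chest','tube_tall','tube_short','paint_bowl','paint_jar']:
    print(q,[(np.round(b['position'],3),round(b['conf'],2)) for b in boxes_of(q,p)[:2]])
o=manip.get_obs();print(o['position'],o['ee_rot'],o['grip_width'])
E
```

```text
1 cam at [ 0.39580597 -0.01437941  1.26390274]
opening [(array([ 0.506, -0.029,  0.075]), 0.82)]
straightedge [(array([ 0.526, -0.049,  0.058]), 0.86), (array([0.584, 0.411, 0.081]), 0.68)]
bar_end_neg [(array([ 0.533, -0.049,  0.057]), 0.8)]
bar_end_pos [(array([ 0.526, -0.05 ,  0.053]), 0.94), (array([ 0.615, -0.425,  0.052]), 0.54)]
chest [(array([ 0.505, -0.035,  0.077]), 0.65), (array([ 0.532, -0.048,  0.059]), 0.22)]
tube_tall [(array([ 0.39 , -0.437,  0.07 ]), 0.79)]
tube_short [(array([ 0.611, -0.428,  0.052]), 0.92), (array([ 0.534, -0.049,  0.056]), 0.55)]
paint_bowl [(array([0.46 , 0.459, 0.023]), 0.91), (array([ 0.391, -0.437,  0.068]), 0.75)]
paint_jar [(array([0.583, 0.41 , 0.083]), 0.84), (array([ 0.53, -0.05,  0.06]), 0.35)]
2 cam at [1.14390325 0.74633732 0.91637594]
opening [(array([ 0.526, -0.   ,  0.071]), 0.7)]
straightedge [(array([ 0.541, -0.058,  0.057]), 0.93)]
bar_end_neg [(array([ 0.542, -0.055,  0.057]), 0.8)]
bar_end_pos [(array([ 0.538, -0.056,  0.059]), 0.63)]
chest [(array([0.522, 0.001, 0.074]), 0.63)]
tube_tall [(array([ 0.406, -0.41 ,  0.073]), 0.73)]
tube_short [(array([ 0.621, -0.399,  0.06 ]), 0.82)]
paint_bowl [(array([0.447, 0.436, 0.029]), 0.73)]
paint_jar [(array([0.6  , 0.434, 0.062]), 0.6)]
[ 0.19296483 -0.59449347  0.25334536] [9.87714821e-01 1.56267170e-01 3.00122471e-05 5.89341217e-05] 0.9991713854408809
```

View pics/a.png

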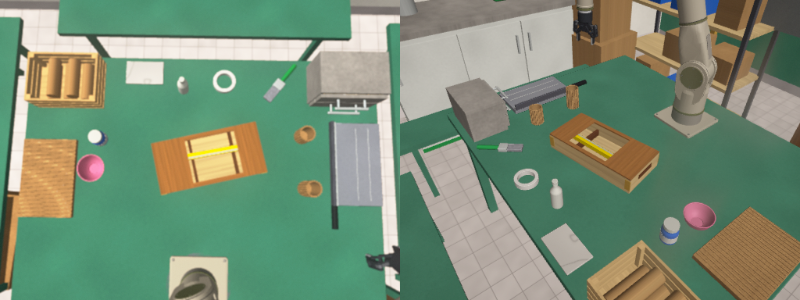

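```bash
python3 - <<'E'
from h import *
from scipy import ndimage as nd
p=camera('top');X=cloud(p)
m=(abs(X[...,2]-.078)<.006)&(abs(X[...,0]-.52)<.2)&(abs(X[...,1]+.03)<.3)
l,n=nd.label(m);k=np.argmax(nd.sum(m,l,range(1,n+1)))+1;m=l==k
r=cv2.minAreaRect(X[m][:,:2].astype(np.float32)*1000);print('chest',r)
hole=nd.binary_fill_holes(m)&~m
# plane-intersect rays at z=.078 for hole pixels
C=-p['R'].T@p['t'];D=X-C
H=C+D*((.078-C[2])/D[...,2])[...,None]
l,n=nd.label(hole);hole=l==np.argmax(nd.sum(hole,l,range(1,n+1)))+1
print('hole',cv2.minAreaRect(H[hole][:,:2].astype(np.float32)*1000),H[hole].mean(0))
I=p['img'].astype(int)
y=(I[...,0]>170)&(I[...,1]>150)&(I[...,2]<90)&hole
P=X[y];print('bar',y.sum(),np.median(P,0),cv2.minAreaRect(P[:,:2].astype(np.float32)*1000))
for z in(.02,.04,.058):print(((abs(P[:,2]-z)<.004).sum()))
E
```

```text
chest ((510.0152893066406, -32.525970458984375), (206.54302978515625, 426.9361267089844), 13.134815216064453)
hole ((514.302734375, -51.60823059082031), (169.1556854248047, 198.74072265625), 13.04568099975586) [nan nan nan]
bar 288 [ 0.53978481 -0.04712551  0.05735316] ((482.10552978515625, -62.85081481933594), (148.72518920898438, 209.00723266601562), 11.976553916931152)
0
5
217<stdin>:10: RuntimeWarning: divide by zero encountered in divide
<stdin>:10: RuntimeWarning: invalid value encountered in multiply
```

```bash
cat >> h.py <<'E'
O=np.array([.5143,-.0516]);A=np.radians(103.1)
EX=np.array([np.cos(A),np.sin(A)]);EY=np.array([-EX[1],EX[0]])
def loc(P): d=np.asarray(P)[...,:2]-O; return np.stack([d@EX,d@EY],-1)*1000
def togo(x,y,z,ang=None):
    """move (fractions in tool axes) from current to chest-local x,y (mm), TCP z (mm); tool-x yaw rel. chest (rad)"""
    from scipy.spatial.transform import Rotation as R
    o=manip.get_obs();r=R.from_quat(o['ee_rot']).as_matrix();p=np.array(o['position'])
    w=np.r_[O+(x*EX+y*EY)/1000,z/1000]
    yaw=np.degrees(np.arctan2(r[1,0],r[0,0])-A)
    print('local',loc(p),p[2]*1000,'yaw rel',yaw,'deltas',np.round(r.T@(w-p)/.15,3),'w',o['grip_width'],o['grasp_force'],o['ft_force'],'t',o['clock'])
E
python3 - <<'E'
from h import *
p=camera('top');X=cloud(p);I=p['img'].astype(int)
y=(I[...,0]>150)&(I[...,1]>130)&(I[...,2]<110)&(abs(X[...,2]-.058)<.005)
L=loc(X);y&=(abs(L[...,0])<100)&(abs(L[...,1])<85)
Q=L[y];print(len(Q),Q.min(0),Q.max(0));print(np.polyfit(Q[:,0],Q[:,1],1),np.median(X[y][:,2]))
for a in(-80,-40,0,40,80):
  s=Q[abs(Q[:,0]-a)<10,1];print(a,s.min(),s.max())
togo(-50,0,250)
E
```

```text
281 [-99.79419057 -34.3685281 ] [99.60061027 -4.71543986]
[ -0.0272265  -21.93297023] 0.057786412807723585
-80 -28.888886167874556 -5.728764672021396
-40 -29.647181012580884 -6.693721427673061
0 -30.77037846599442 -7.79313054578956
40 -32.440464455244815 -8.325733514993946
80 -33.044130086709664 -9.969511080127303
local [-455.91177519  436.02782231] 253.31486473433802 yaw rel -85.11918720054297 deltas [ 3.127 -2.449  0.022] w 1.0016063786782496 0.0 [-0.42588468  0.06189991 -0.03900735] t 1.1
```

Request:
carry_out --pt "0.3 -0.24 0 0 0.3" --pt "0.7 -0.56 0 0 0.3" --pt "1 -0.8 0 0 0.3" --pt "1 -0.8 0 0 0.3" --force 20

```text
clock: 1.6
position: [0.3018, -0.4304, 0.2539]
ee_rot: [0.987, 0.159, 0.001, 0.0]
ft_force: [-0.1, -0.1, 0.5]
grip_width: 0.65
grasp_force: 0.0
```

Request:
carry_out --pt "0.3 -0.24 0 0 0.3" --pt "0.7 -0.56 0 0 0.3" --pt "1 -0.8 0 0 0.3" --pt "1 -0.8 0 0 0.3"

```text
clock: 2.1
position: [0.4064, -0.2702, 0.2537]
ee_rot: [0.987, 0.159, 0.001, 0.0]
ft_force: [-0.1, -1.6, 0.7]
grip_width: 0.651
grasp_force: 0.0
```

Request:
carry_out --pt "0.3 -0.24 0 -0.3 0.3" --pt "0.7 -0.56 0 -0.6 0.3" --pt "1 -0.8 0 -0.93 0.3" --pt "1 -0.8 0 -0.93 0.3"

```text
clock: 2.6
position: [0.5114, -0.11, 0.2534]
ee_rot: [0.919, 0.393, 0.001, -0.0]
ft_force: [-0.4, -0.9, -1.2]
grip_width: 0.649
grasp_force: 0.0
```

Request:
carry_out --pt "0 0 0 -0.3 0.3" --pt "0 0 0 -0.6 0.3" --pt "0 0 0 -0.93 0.3" --pt "0 0 0 -0.93 0.3"

```text
clock: 3.1
position: [0.5096, -0.115, 0.2532]
ee_rot: [0.801, 0.599, -0.0, 0.0]
ft_force: [0.4, -0.3, 0.5]
grip_width: 0.65
grasp_force: 0.0
```

Request:
carry_out --pt "0 0 0 -0.3 0.3" --pt "0 0 0 -0.6 0.3" --pt "0 0 0 -0.93 0.3" --pt "0 0 0 -0.93 0.3" --pt "0 0 0 -0.93 0.3"

```text
clock: 3.72
position: [0.5098, -0.1137, 0.2533]
ee_rot: [0.634, 0.773, -0.0, 0.0]
ft_force: [0.3, 0.3, 1.3]
grip_width: 0.648
grasp_force: 0.0
```

```bash
python3 - <<'E'
from h import *
togo(-50,-18,130)
E
```

```text
local [-59.44907745  18.50510929] 253.3055777071403 yaw rel -1.8017622011482755 deltas [0.071 0.241 0.822] w 0.6475116757103556 0.0 [0.34950636 0.33538954 1.34983141] t 3.725
```

Request:
carry_out --pt "0.071 0.241 0.3 0 0.3" --pt "0.071 0.241 0.6 0 0.3" --pt "0.071 0.241 0.82 0 0.3" --pt "0.071 0.241 0.82 0 0.3"

```text
clock: 4.22
position: [0.5415, -0.0954, 0.1282]
ee_rot: [0.633, 0.774, -0.001, -0.002]
ft_force: [0.2, -1.1, 0.5]
grip_width: 0.651
grasp_force: 0.0
```

```bash
python3 - <<'E'
from h import *
togo(-50,-18,48)
p=camera('wrist');save(p,'w1');X=cloud(p);I=p['img'].astype(int)
y=(I[...,0]>150)&(I[...,1]>130)&(I[...,2]<110)&(abs(X[...,2]-.058)<.006)
L=loc(X);y&=(abs(L[...,0])<102)&(abs(L[...,1])<85)
Q=L[y];print(len(Q),Q.min(0),Q.max(0),np.median(X[y][:,2]))
for a in(-80,-60,-50,-40,0,40,80):
  s=Q[abs(Q[:,0]-a)<5,1]
  if len(s):print(a,s.min(),s.max())
E
```

```text
local [-48.84016118 -16.61200071] 128.19516374883816 yaw rel -1.6097463305530912 deltas [-0.009  0.012  0.535] w 0.6510892387605683 0.0 [ 0.17187969 -1.10626909  0.45372934] t 4.225
7409 [-101.99923513  -34.21409458] [76.76473833 -5.74000286] 0.05800288415160191
-80 -29.327937804206933 -6.204287444810682
-60 -30.210270111315666 -6.89368566834265
-50 -30.336415547514655 -7.398281582165011
-40 -31.09705093427474 -7.765745003768562
0 -31.998105254272872 -8.870480307362577
40 -33.47487033655465 -9.748460787524996
80 -34.103817545765054 -11.227808832412626
```

View pics/w1.png

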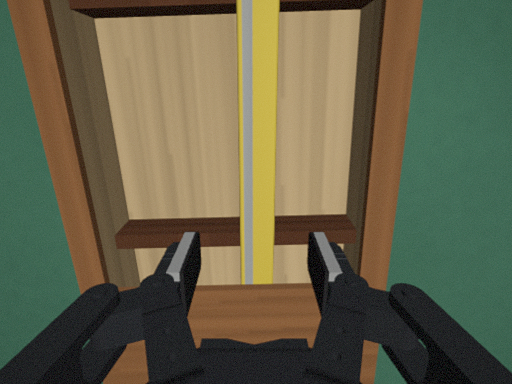

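Request:
carry_out --pt "-0.01 0.015 0.15 0 0.3" --pt "-0.01 0.015 0.3 0 0.3" --pt "-0.01 0.015 0.42 0 0.3" --pt "-0.01 0.015 0.52 0 0.3" --pt "-0.01 0.015 0.52 0 0.3" --pt "-0.01 0.015 0.52 0 -1" --pt "-0.01 0.015 0.52 0 -1" --pt "-0.01 0.015 0.52 0 -1" --pt "-0.01 0.015 0.52 0 -1" --pt "-0.01 0.015 0.52 0 -1" --pt "-0.01 0.015 0.52 0 -1" --force 30

```text
clock: 5.65
position: [0.5462, -0.0965, 0.0532]
ee_rot: [0.632, 0.775, 0.0, 0.001]
ft_force: [-1.3, 0.6, 6.5]
grip_width: 0.279
grasp_force: 30.4
```

```bash
python3 - <<'E'
from h import *
togo(0,-20.2,53)
E
```

```text
local [-50.97058106 -20.86765374] 53.17092305219314 yaw rel -1.4281960194126724 deltas [ 0.34  -0.013  0.001] w 0.2790309486117183 30.41674643754959 [-1.30131482  0.57006523  6.49970714] t 5.65
```

Request:
carry_out --pt "0 0 -0.04 0 -1" --pt "0.1 0 -0.04 0 -1" --pt "0.2 0 -0.04 0 -1" --pt "0.3 0 -0.04 0 -1" --pt "0.4 0 -0.04 0 -1" --pt "0.4 0 -0.04 0 -1"

```text
clock: 6.4
position: [0.5332, -0.0359, 0.0584]
ee_rot: [0.63, 0.776, 0.0, -0.0]
ft_force: [-0.1, -0.5, -1.3]
grip_width: 0.272
grasp_force: 29.5
```

```bash
cat >> h.py <<'E'
def bar(p):
    X=cloud(p);I=p['img'].astype(int);L=loc(X)
    y=(I[...,0]>140)&(I[...,1]>120)&(I[...,2]<110)&(abs(L[...,0])<300)&(abs(L[...,1])<90)&(X[...,2]>.03)
    l,n=cv2.connectedComponents(y.astype(np.uint8))
    Q=np.c_[L[y],X[y][:,2]*1000]
    for a in range(-240,260,20):
        s=Q[abs(Q[:,0]-a)<6]
        if len(s)>3: print(a,len(s),np.round(np.median(s,0),1))
    print('min/max x',Q[:,0].min(),Q[:,0].max())
E
python3 - <<'E'
from h import *
togo(0,-20.2,53)
p=camera('top');bar(p)
p=camera('wrist');save(p,'w2')
E
```

```text
local [ 10.99313091 -22.0040033 ] 58.37172574409787 yaw rel -1.2722952882679077 deltas [-0.074 -0.01   0.036] w 0.27205647802397853 29.53331708908081 [-0.13372934 -0.45246678 -1.28015193] t 6.4
-180 214 [-179.9    2.9   77.8]
-160 225 [-160.     3.5   78.1]
-140 224 [-140.1   -0.2   77.7]
-120 219 [-120.     2.5   77.5]
-100 125 [-102.4   -1.3   77.9]
-40 9 [-36.6  16.7 449. ]
60 19 [ 62.3 -25.1  66.5]
80 70 [ 80.1 -12.1  39.9]
100 124 [102.8  -7.   78.3]
120 230 [120.    1.7  78. ]
140 226 [139.9   1.5  78.2]
160 229 [160.1   2.5  78.4]
180 227 [180.    0.3  78.4]
200 228 [200.    3.2  78.3]
220 224 [220.1   2.3  78. ]
min/max x -193.58114856597587 232.9166242557448
```

View pics/w2.png

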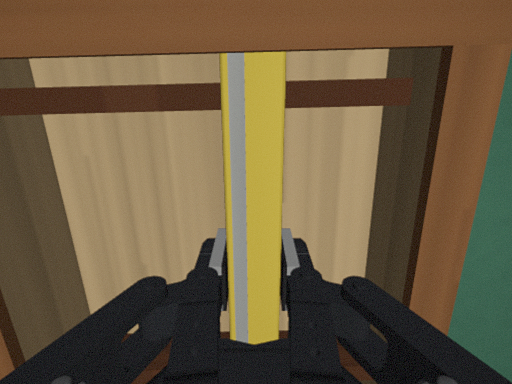

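```bash
sed -i 's/(I\[...,2\]<110)/(I[...,2]*2.2<I[...,1])/' h.py; python3 - <<'E'
from h import *
p=camera('scene');bar(p)
C=lambda n:0
q=cv2.cvtColor(p['img'],cv2.COLOR_RGB2BGR)[60:150,90:190];a=cv2.resize(q,None,fx=5,fy=5)
p=camera('top');bar(p)
q=cv2.cvtColor(p['img'],cv2.COLOR_RGB2BGR)[150:255,180:350];b=cv2.resize(q,None,fx=3,fy=3)
cv2.imwrite('pics/s3.png',cv2.resize(a,(500,450)));cv2.imwrite('pics/c3.png',np.hstack([cv2.resize(a,(400,360)),cv2.resize(b,(400,360))]))
E
```

```text
-80 19 [-80.8 -30.7  61.9]
-60 18 [-60.9 -31.6  56.2]
-40 7 [-44.6 -31.8  47.2]
20 16 [ 21.2 -29.5  61.6]
40 25 [ 40.8 -33.8  60.2]
60 24 [ 59.9 -33.5  61. ]
80 19 [ 78.7 -31.   60.6]
min/max x -86.93275692653307 102.9088173346242
60 10 [ 61.7 -28.7  62.6]
80 21 [ 81.  -28.2  63.1]
100 14 [ 98.8 -26.4  67.6]
min/max x 58.36057959245546 103.21624906444542
```

View pics/c3.png

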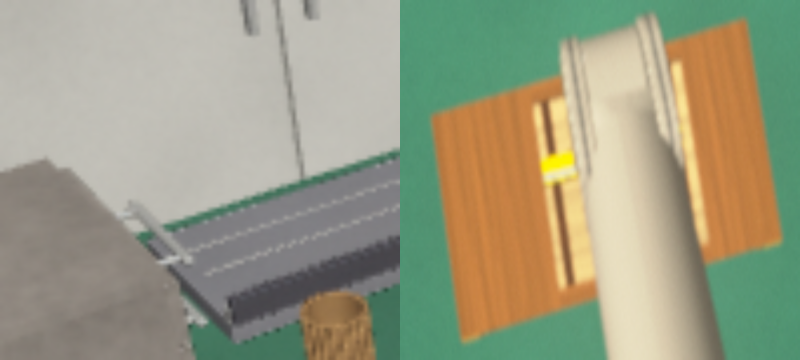

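```bash
python3 - <<'E'
from h import *
p=camera('scene')
q=cv2.cvtColor(p['img'],cv2.COLOR_RGB2BGR)[130:245,185:335]
cv2.imwrite('pics/s4.png',cv2.resize(q,None,fx=5,fy=5))
X=cloud(p);L=loc(X);I=p['img'].astype(int)
m=(abs(L[...,0]+85)<25)&(abs(L[...,1]+22)<16)&(X[...,2]>.0)
for a in range(-110,-60,4):
  s=m&(abs(L[...,0]-a)<2); print(a,np.round(X[s][:,2]*1000),I[s][:,2])
E
```

```text
-110 [80. 78.] [51 51]
-106 [78. 79. 81. 78. 78. 79. 75.] [54 54 54 51 54 53 50]
-102 [80. 78. 77. 76. 81. 78. 78. 79. 79. 72.] [51 53 55 52 53 51 53 52 54 60]
-98 [81. 78. 73. 76. 76. 79. 72. 78. 75. 75.] [52 58 87 55 64 52 92 52 61 78]
-94 [] []
-90 [57. 33.] [ 0 36]
-86 [65. 64. 63. 63. 56. 49. 43. 37. 35.] [114   0  68   0  11  38  60  37  36]
-82 [66. 65. 58. 64. 59. 60. 50. 50. 38. 32. 25.  1.] [158   0 148   0   0   0  42   5  31  33  31 100]
-78 [66. 64. 64. 64. 62. 57. 56. 47. 47. 39. 37. 35. 37. 32. 28. 25. 34. 27.
 27. 23. 19. 14. 23. 16. 13. 11. 25. 19. 15. 15. 11.  6. 16. 11.  9.  7.] [139  78   0   0   7   7   0   2   6  36  31  28  36  34  32  34  30  35
  32  35  33  24  30  33  32  44  34  32  33  32  45  89  38  36  49  87]
-74 [66. 64. 64. 64. 62. 62. 57. 54. 46. 45. 28.  6.  6.  6.  4.] [114 156  22   0   0   0   0   1  14   0  34 118 119 119 116]
-70 [64. 63. 62. 64. 60. 56. 53.  5. 10.] [112 109   0   0   0   2   0 118 113]
-66 [67. 63. 60. 64. 65. 65. 62. 58. 55. 49. 46.  7.  7.  6.  7.  7.  3.] [157 152  24   0   0   0   0   0   1   5   3 116 119 120 101 115 117]
-62 [66. 62. 65. 63. 59. 55. 51. 47. 43.  9. 10.  5.] [ 45  22   0   0   0   0   0   5  22 110 118 118]
```

View pics/s4.png

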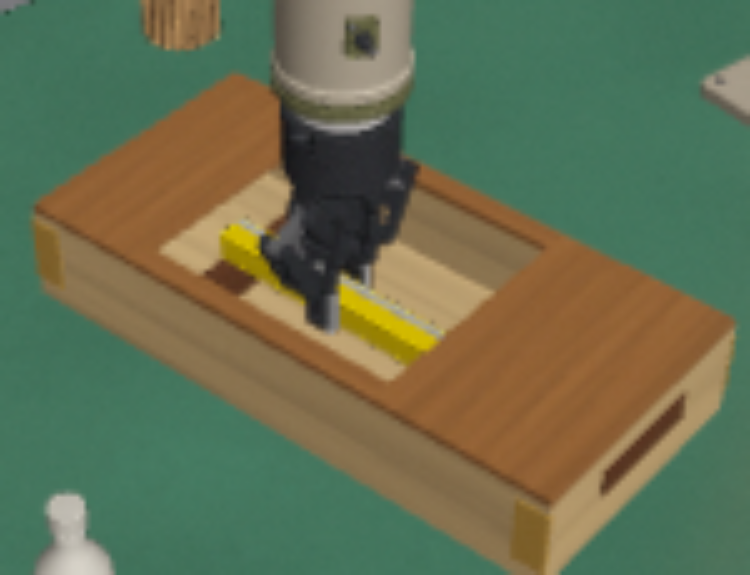

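Request:
carry_out --pt "0 0 -0.04 0 -1" --pt "0 0 -0.08 0 -1" --pt "0 0 -0.12 0 -1" --pt "0 0 -0.15 0 -1" --pt "-0.02 0 -0.18 0 -1" --pt "-0.05 0 -0.21 0 -1" --pt "-0.07 0 -0.24 0 -1" --pt "-0.07 0 -0.24 0 -1" --force 20

```text
clock: 7.65
position: [0.5359, -0.0486, 0.0947]
ee_rot: [0.632, 0.775, 0.0, 0.0]
ft_force: [0.6, -1.0, -1.8]
grip_width: 0.274
grasp_force: 29.0
```

```bash
python3 - <<'E'
from h import *
togo(-20,-20.2,129)
p=camera('scene');bar(p)
q=cv2.cvtColor(p['img'],cv2.COLOR_RGB2BGR)[130:245,185:335]
cv2.imwrite('pics/s5.png',cv2.resize(q,None,fx=5,fy=5))
E
```

```text
local [ -2.01851008 -21.73311283] 94.73511036446078 yaw rel -1.466936116413359 deltas [-0.12  -0.007 -0.228] w 0.274286461959736 28.95573914051056 [ 0.6458608  -1.0097307  -1.81701294] t 7.65
-80 27 [-80.6 -29.4 117.8]
-60 8 [-63.1 -32.8 104. ]
0 4 [  3.6 -21.9  96.9]
20 29 [ 19.7 -32.1  88. ]
40 24 [ 39.2 -33.5  83.6]
60 30 [ 59.6 -34.1  79.6]
80 28 [ 80.9 -33.9  74.2]
100 6 [ 94.8 -33.5  73.9]
min/max x -136.12825865884108 101.43162600827128
```

View pics/s5.png

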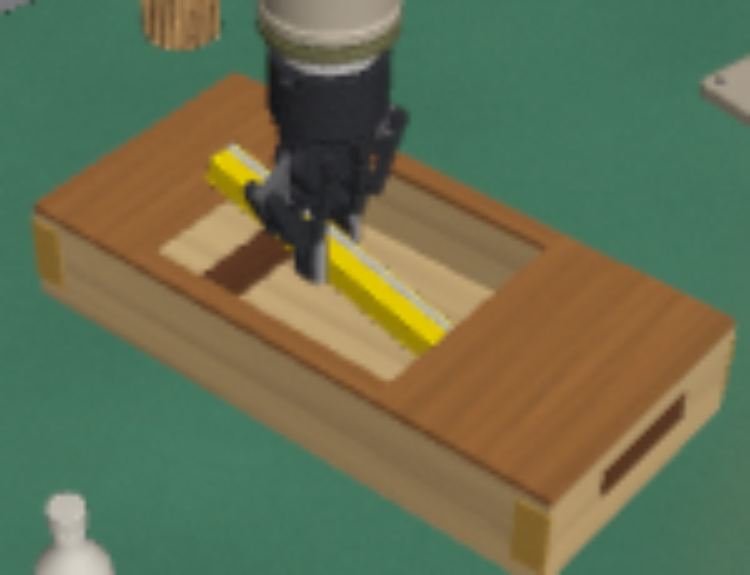

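Request:
carry_out --pt "-0.025 0 -0.055 0 -1" --pt "-0.055 0 -0.115 0 -1" --pt "-0.09 0 -0.17 0 -1" --pt "-0.12 0 -0.23 0 -1" --pt "-0.2 0 -0.275 0 -1" --pt "-0.3 0 -0.33 0 -1" --pt "-0.4 0 -0.38 0 -1" --pt "-0.5 0 -0.44 0 -1" --pt "-0.6 0 -0.5 0 -1" --pt "-0.65 0 -0.53 0 -1" --pt "-0.65 0 -0.53 0 -1"

```text
clock: 9.07
position: [0.5555, -0.1439, 0.1741]
ee_rot: [0.632, 0.775, 0.0, 0.0]
ft_force: [-0.1, -0.8, -2.0]
grip_width: 0.273
grasp_force: 29.4
```

```bash
python3 - <<'E'
from h import *
togo(-20,-20.2,129)
p=camera('scene');bar(p)
q=cv2.cvtColor(p['img'],cv2.COLOR_RGB2BGR)[130:245,185:335]
cv2.imwrite('pics/s6.png',cv2.resize(q,None,fx=5,fy=5))
E
```

```text
local [-99.24131072 -19.21782158] 174.0588400593439 yaw rel -1.464493909713309 deltas [ 0.528 -0.007  0.3  ] w 0.2732288265227236 29.386079907417297 [-0.11129737 -0.84931262 -1.97794579] t 9.075
-180 24 [-180.1  -27.9  213.5]
-160 12 [-160.1  -24.5  211.6]
-100 6 [-96.  -13.5 174.4]
-80 27 [-81.1 -30.1 165.5]
-60 32 [-60.  -30.9 154.5]
-40 29 [-39.1 -31.4 144. ]
-20 29 [-21.2 -31.3 134.4]
0 28 [ -0.6 -32.2 123.9]
20 36 [ 20.8 -33.3 113. ]
40 29 [ 39.7 -33.  103.1]
60 27 [ 60.5 -34.9  93.2]
80 21 [ 78.1 -33.3  85.4]
min/max x -185.25386200299283 84.19336436825279
```

View pics/s6.png

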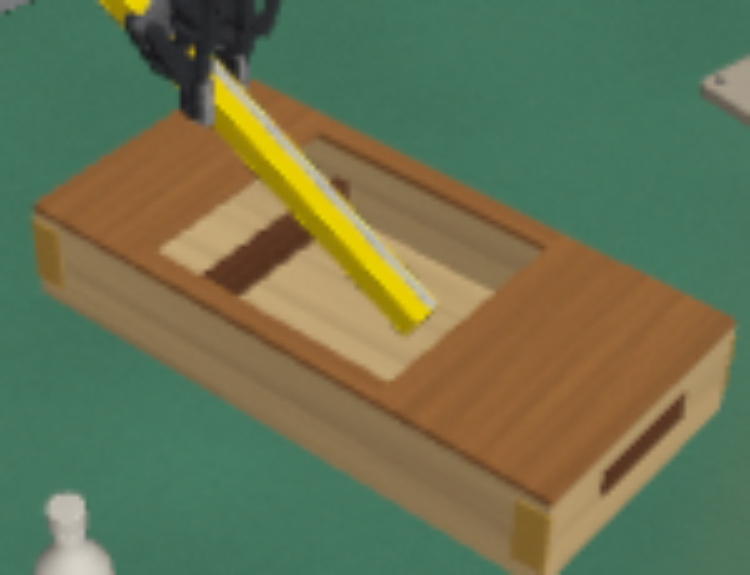

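Request:
carry_out --pt "0 0 -0.15 0 -1" --pt "0 0 -0.3 0 -1" --pt "0.1 0 -0.3 0 -1" --pt "0.25 0 -0.3 0 -1" --pt "0.4 0 -0.3 0 -1" --pt "0.4 0 -0.15 0 -1" --pt "0.4 0 0 0 -1" --pt "0.4 0 0.08 0 -1" --pt "0.4 0 0.16 0 -1" --pt "0.4 0 0.24 0 -1" --pt "0.4 0 0.31 0 -1" --pt "0.4 0 0.37 0 -1" --pt "0.4 0 0.42 0 -1" --pt "0.4 0 0.46 0 -1" --pt "0.4 0 0.49 0 -1" --pt "0.4 0 0.51 0 -1" --pt "0.4 0 0.51 0 -1" --force 20

```text
clock: 11.25
position: [0.5431, -0.0846, 0.0972]
ee_rot: [0.631, 0.775, -0.0, -0.0]
ft_force: [1.3, 0.1, 0.4]
grip_width: 0.277
grasp_force: 28.5
```

```bash
python3 - <<'E'
from h import *
togo(12,-20.2,97)
p=camera('scene');bar(p)
q=cv2.cvtColor(p['img'],cv2.COLOR_RGB2BGR)[130:245,185:335]
cv2.imwrite('pics/s7.png',cv2.resize(q,None,fx=5,fy=5))
E
```

```text
local [-38.71242781 -20.60712746] 97.21121616634704 yaw rel -1.418442536800188 deltas [ 0.338 -0.011  0.001] w 0.27675106607929806 28.470304012298584 [1.27597671 0.11538094 0.40984095] t 11.25
-120 17 [-121.7  -30.1   97.3]
-100 14 [-100.4  -30.6   93.3]
-80 5 [-82.1 -32.3  84.3]
-20 20 [-20.3 -31.7  99.1]
0 25 [  1.1 -33.3  98.3]
20 21 [ 20.3 -32.7  98.6]
40 25 [ 40.7 -32.8  98. ]
60 28 [ 60.3 -34.5  99.2]
80 27 [ 78.7 -33.9  98.6]
100 28 [100.4 -35.   97.2]
120 28 [120.3 -35.9  98.6]
140 27 [139.8 -36.2  97.7]
160 44 [163.  -32.6  93.4]
min/max x -134.88389236411555 166.2788166499793
```

View pics/s7.png

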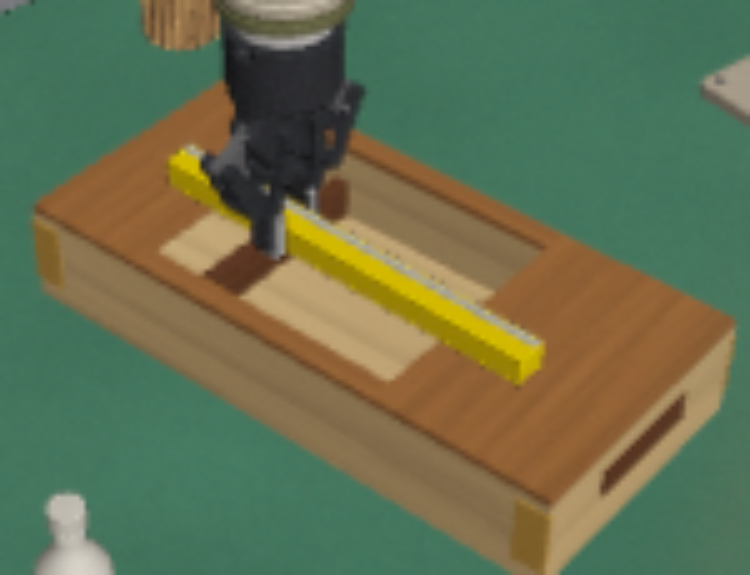

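Request:
carry_out --pt "0 0 0 0 -1" --pt "0 0 0 0 -1" --pt "0 0 -0.08 0 -1" --pt "0 0 -0.2 0 -1" --pt "0 0 -0.32 0 -1" --pt "0 0 -0.44 0 -1" --pt "0 0 -0.54 0 -1" --pt "0 0 -0.6 0 -1" --pt "0 0 -0.6 0 -1" --pt "0 0 -0.6 0 -1" --pt "0 0 -0.6 0 -1" --pt "0 0 -0.6 0 -1" --force 70

```text
clock: 12.8
position: [0.543, -0.0846, 0.1869]
ee_rot: [0.631, 0.775, -0.0, -0.0]
ft_force: [-0.1, 0.6, -0.8]
grip_width: 0.268
grasp_force: 72.9
```

```bash
python3 - <<'E'
from h import *
togo(-38,-20.2,187)
p=camera('scene');bar(p)
E
```

```text
local [-38.69247671 -20.47768572] 186.9114547725926 yaw rel -1.4140529607940246 deltas [ 0.005 -0.002 -0.001] w 0.2680159202386243 72.87474632263184 [-0.13980382  0.60733873 -0.80545571] t 12.8
-120 21 [-120.2  -29.3  189.8]
-100 18 [-99.2 -30.1 185.2]
-80 7 [-81.6 -31.5 175.9]
-20 23 [-20.4 -32.2 188.8]
0 25 [  0.3 -32.4 188.5]
20 28 [ 20.6 -33.6 187.1]
40 28 [ 40.1 -33.  186.1]
60 27 [ 59.5 -34.1 184. ]
80 30 [ 79.1 -33.9 185.6]
100 27 [101.  -33.8 187.5]
120 33 [120.  -35.1 185.4]
140 35 [139.8 -35.6 186. ]
160 50 [162.9 -33.5 180.7]
min/max x -134.6562862700399 166.28111148967676
```

Held level and still, about 100 mm above the chest top.

```bash
python3 -c "
from workcell import ticket
print(ticket.hand_in())"
```

```text
the job is handed in; nothing more can be done
None
```

The straightedge is out of the chest and held level and still in the gripper, about 100 mm above the chest top and over it. I handed the job in at 12.9 s on the robot's clock; hand-in returned no verdict.

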